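# Set the feed speed and hold the jog dial at its third click

### The arm

A 6-joint arm with a two-finger parallel gripper is mounted at the origin on the work surface. World frame = base frame: x ahead of the robot, y to its left, z up, the work surface at z = 0. Lengths are in m, angles in rad, forces in N, time in s.
With the tool pointing down it reaches from about 0.425 to 0.95 m from the base axis. Payload 3.5 kg.
Tool frame: the origin (TCP) lies on the centre line of the jaws, within the pads' length; the fingertips stand 14 mm ahead of it and the grasp point (between the pads) lies 5 mm behind it (ctrl.finger_overhang is the distance from the TCP to the fingertips, in m); z points along the fingers, y is the line along which they close (so a half turn about z gives the same grasp; the last joint's range is limited). The gripper opens to 85 mm and grips with 20 to 120 N. Pads are 22 mm wide; open, the fingers measure 114 mm over their backs; the gripper's body (76 mm by 85 mm) begins 54 mm behind the grasp point. The pads swing forward as they close: fully open they stand 13 mm farther back than shut.
Start: joints at [-1.272, 0.286, 1.577, -0, 1.279, -0.15], TCP at [0.293, -0.608, 0.245] pointing down, gripper open.
Joint ranges: [-2.77, 2.77], [-0.9, 2.22], [0.21, 2.48], [-1.53, 4.67], [0.24, 2.81], [-2.84, 2.84]. Speed limits (rad/s): [2.79, 2.79, 3.14, 3.14, 3.14, 3.14].

### API

Orientations are given as a unit quaternion [x, y, z, w].
In Python, from plant import ctrl gives the robot as it stands.
- The arm moves only by the tool send_rows, never from a script. Its argument "moves" is text: rows parted by semicolons, each of 7 numbers parted by spaces: the turn, a rotation vector about the tool's x, y, z in units of 360 degrees (1.0 is 360 degrees), then the shift along the tool's x, y, z in units of 20 cm (1.0 is 20 cm), then the gripper's target within -1 to 1 (fully open at 1, half-way at 0, shut at -1). A call has 1 to 12 rows; each row is the pose to reach, as a shift and turn from the pose commanded when the call began, along the tool's axes at that moment, turning the shorter way round; what a row does not reach only later rows make up. A row lasts 1/8 s, in which the tool goes at most 62.5 mm and 10.7 degrees, less where a joint would pass 70% of its speed; a pose out of reach is approached as far as the arm can. A call with a number of a shift or a turn outside -1 to 1 is refused whole. A call with a gripper value outside its range is refused whole. The fingers move at their own pace and stop on an object; "newtons" is the grip in N (left out, the last holds). Time passes only in rows, so rows that repeat a pose let the fingers close. It gives the time, the measured TCP pose, the force, the opening and the grip force at its end, in the units of the state.
- ctrl.get_state(): the state, without advancing time (a new reading comes with each control period).
- ctrl.read_camera(name): name is "scene" or "top" or "wrist"; returns a dict with "image" (400x640x3 uint8, red, green, blue), "fovy" (degrees; the focal length in pixels is half the picture's height over the tangent of half this angle, whatever the lens; pixels are square), "cx", "cy" (the principal point, pixels), "extrinsics" (4x4, takes a point from camera to world coordinates). Camera axes: x right, y up, looking along -z (the intrinsics and any distortion apply to the point x, -y, -z); pixel columns grow to the right and rows downward; lengths in m; the calibration is good to about 2 mm. A picture is of the moment at which its call begins. There is no depth.
- ctrl.sign_off(): hands the job in; it is judged then, once.
The state is a dict: "time": time; "qpos": joint angles; "dq": joint speeds; "joint_efforts": joint torques, N m; "eef_pos": TCP position; "tcp_rot": TCP orientation; "contact_force": force on the tool from outside, world axes, zero at the start; "wrist_torque": the same for the moment, N m; "opening": opening from 0.0 (shut) to 1.0 (fully open); "finger_force": force on a finger pad.
Only numpy, scipy, OpenCV 4.12 (cv2) and the standard library are available. Lean on these libraries where they do the work, as an engineer would, in place of code of your own. Each camera call takes 0.05 s, during which the arm holds its last target. There are 200 camera calls.

### The job

On the grey console of the carton feed, slide the red speed slider along its track until it stands level with the green tab. Then turn the black spring-return jog dial clockwise past its first two clicks to the third (the orange dot), never running on towards its end stop, and keep holding it there: finish while still holding the dial, with the slider still at the green tab. Leave the things lying around where they are.

Things in the scene. Friction and masses are not known exactly. Their poses are not given: they have to be found in the camera images.
- console: grey control box fixed to the table, 240 (x) x 300 (y) x 50 high; origin at the centre of its underside, its z up, x away from the operator's side, y to the operator's left. Slider on its +y half, dial on its -y half. It is placed and turned (up to about 20 degrees) differently each time.
- slider_top (a point): centre of the top face of the red slider grip. The grip is 20 long in its sliding direction (console x), 28 wide (console y) and 40 high; its underside is 64 above the table, so its top is 104 above the table. It rides on an aluminium track 40 wide, 170 long, 14 high along console x, at console y = +75. Stays where it is left.
- slider (a joint): slider position in m: 0 nearest the operator, grows along console +x to 0.12; starts in the first 25 mm. Friction about 1.5 N plus light damping.
- speed_mark: green tab fixed on the console top just right of the slider track, 5 (console x) x 22 (console y) x 5 high; origin at the centre of its underside, axes parallel to the console's. The slider is level with it when both have the same console x.
- dial_grip (a point): point on the vertical axis of the black jog dial, 8 below the top of its bar grip, 83 above the table. The bar is 52 long (along console x with the dial at rest), 14 wide and 30 high (it rises from 61 to 91 above the table), on a disc 52 dia; a white line on the bar's top points to the operator at rest. This point turns with the dial. The dial is 115 from the slider's track centre in console y, and 30 nearer the operator than the console's centre.
- dial (a joint): dial angle in rad, 0 at rest, grows as the dial turns clockwise seen from above. Three clicks (detent notches) at 0.4, 0.8 and 1.2 rad, marked by two small white dots and a larger orange dot on the console (another white dot marks rest). End stop at 1.7. A spring returns it to 0 from anywhere when let go: about 0.06 N m at rest, 0.16 N m at the third click; the detents add or take about 0.05 N m just before and after each click and do not hold it.
- label_roll: small white roll of labels standing on the console's far right part, 44 dia x 30 high, 25 hole; origin at underside centre
- battery: black battery block, 34 x 50 x 18 high, on the far part of the console between slider and dial; origin at underside centre
- tape_roll: roll of amber packing tape lying flat, 100 dia x 48 high; origin at underside centre
- carton: small brown carton 130 x 100 x 80 high; origin at underside centre
- bottle: black capped bottle, 60 dia x 150 high, upright; origin at underside centre
- recorder: black handheld recorder with a small screen, 120 x 60 x 28 high; origin at underside centre
- screwdriver: screwdriver with a red handle lying on the table; origin on its axis, underside

How it is judged:
On the way, in this order (a step that is already met when the one before it is completed fails the run):
1. the slider stands level with the green tab while the dial is still at rest (x of slider_top in the frame of speed_mark between -0.005 and 0.005 m and velocity of joint slider between -0.01 and 0.01 m/s and value of joint dial below 0.2 rad), for 0.3 s.
2. the dial passes its first click (value of joint dial above 0.4 rad).
3. the dial passes its second click (value of joint dial above 0.8 rad).
4. the fingers hold the dial at its third click (value of joint dial between 1.05 and 1.35 rad and contact force between the fingers and dial above 0.5 N), for 0.5 s.
At the end, for the whole second after the job is handed in: the fingers hold the dial at its third click (1.2 rad, within 0.15) and at rest, the slider is within 6 mm of level with the green tab (5 mm when first set), and no loose thing has been moved 30 mm or more (all of step 4 and velocity of joint dial between -0.1 and 0.1 rad/s and x of slider_top in the frame of speed_mark between -0.006 and 0.006 m and distance of each of label_roll, battery, tape_roll, carton, bottle, recorder, screwdriver from where it was at the start of the episode below 0.03 m); the arm keeps its last pose, push and grip.
It fails at once if the dial runs on past the third click towards its end stop (over 1.45 rad) (value of joint dial above 1.45 rad).
It fails at once if a loose thing is moved 30 mm or more (distance of any of label_roll, battery, tape_roll, carton, bottle, recorder, screwdriver from where it was at the start of the episode above 0.03 m).
It also fails if it takes over 48 s, if anything falls off the work surface, if the arm or the gripper's body presses on something with over 40 N, if the wrist force passes 120 N, or if a joint passes its speed limit or range.

## Working session

There is one attempt and no reset: what is moved stays moved. The work goes in short steps, Python scripts to look and compute and a tool call to move; the robot and the scene stay as the last step left them, time stands still between calls to the robot, and variables do not carry over. Pictures are saved under pics/ and viewed, at most 10 in all, crops included, and the job is handed in when it is done.

Besides the shell and the picture viewer there is one more tool, called after "Emit:" as name(argument=value, ...) on one line, values as JSON. send_rows: Moves the arm, as the interface text tells. Its arguments: {"type":"object","properties":{"moves":{"type":"string"},"newtons":{"type":"number"}},"required":["moves"]}

```bash
mkdir -p pics; ls
python3 - <<'E'
from plant import ctrl
import cv2,numpy as np
for n in("top","scene"):
    c=ctrl.read_camera(n); cv2.imwrite(f"pics/{n}0.png",c["image"][:,:,::-1]); print(n,c["fovy"],c["cx"],c["cy"],[k for k in c if k!="image"]); print(np.round(c["extrinsics"],4).tolist())
s=ctrl.get_state(); print(s)
E
```

```text
pics
top 50.334224936605246 319.98560176267245 203.67249377994415 ['fovy', 'cx', 'cy', 'extrinsics']
[[0.0084, 0.9983, -0.0579, 0.4504], [-1.0, 0.0085, 0.0013, -0.0678], [0.0017, 0.0579, 0.9983, 1.6644], [0.0, 0.0, 0.0, 1.0]]
scene 57.509697629175314 317.63847191666315 202.1815411237928 ['fovy', 'cx', 'cy', 'extrinsics']
[[-0.2533, -0.7963, 0.5494, 1.0936], [0.9672, -0.1985, 0.1582, 0.0989], [-0.0169, 0.5714, 0.8205, 0.9308], [0.0, 0.0, 0.0, 1.0]]
{'time': 0.1, 'qpos': array([-1.27198994e+00,  2.87071778e-01,  1.57802398e+00,  3.03118533e-06,
        1.27861226e+00, -1.49973303e-01]), 'dq': array([ 1.98613637e-03, -7.84795286e-04, -2.19752352e-03, -2.68186827e-05,
        8.88230278e-04,  7.50669751e-04]), 'joint_efforts': array([ 7.86758228e-04, -4.07300699e+01, -2.93698311e+01, -1.06699731e-04,
        3.38136975e-03, -7.16611709e-06]), 'eef_pos': array([ 0.29273548, -0.60759377,  0.24409259]), 'tcp_rot': array([ 9.74929608e-01,  2.22510991e-01, -7.71895160e-05, -1.05486242e-03]), 'contact_force': array([ 0.82993344, -0.50974199,  0.335385  ]), 'wrist_torque': array([-0.01337505, -0.00147528,  0.01580674]), 'finger_force': 0.0, 'opening': 0.9959568810068202}
```

View pics/top0.png

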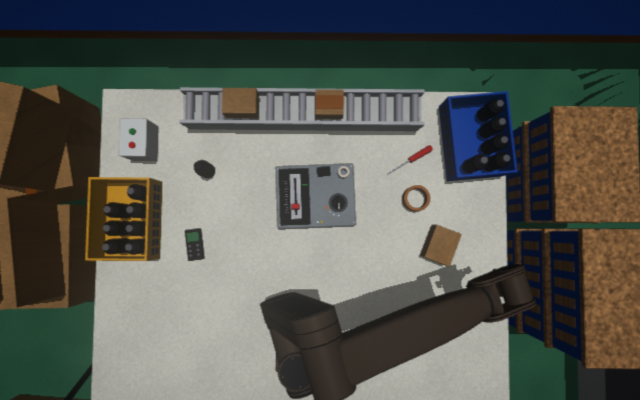

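View pics/scene0.png

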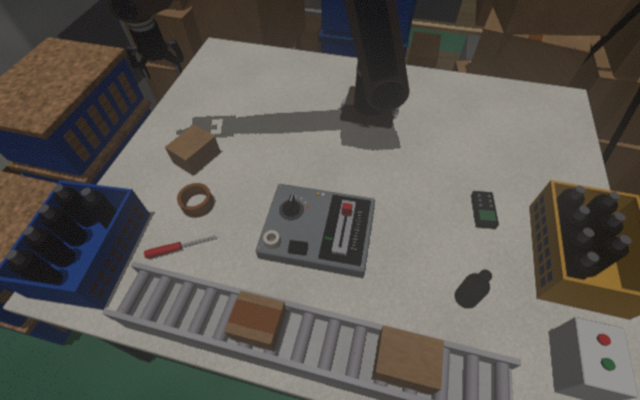

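The console is at about (316,196) in the top view and (317,228) in the scene view. I'll enlarge both.

Run:
```python
import cv2
a=cv2.imread("pics/top0.png")[157:235,268:364]; cv2.imwrite("pics/c1.png",cv2.resize(a,None,fx=7.5,fy=7.5,interpolation=cv2.INTER_CUBIC))
a=cv2.imread("pics/scene0.png")[180:276,250:380]; cv2.imwrite("pics/c2.png",cv2.resize(a,None,fx=6,fy=6,interpolation=cv2.INTER_CUBIC))
```

```text
(no output)
```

View pics/c1.png

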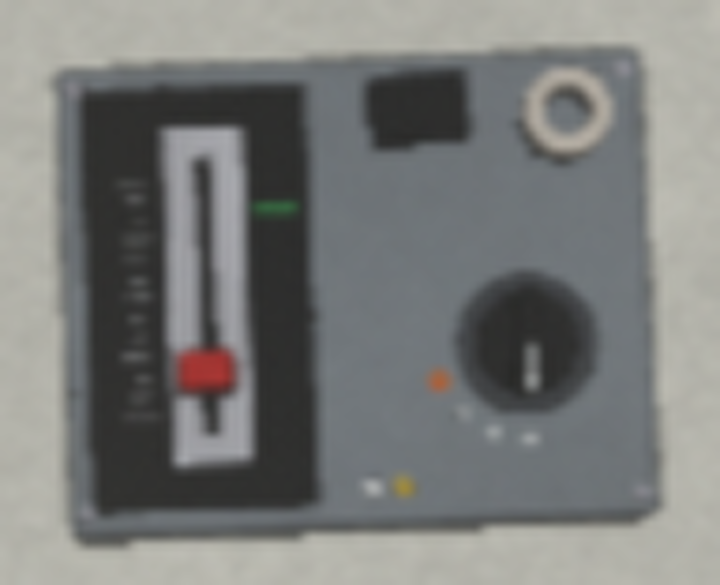

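View pics/c2.png

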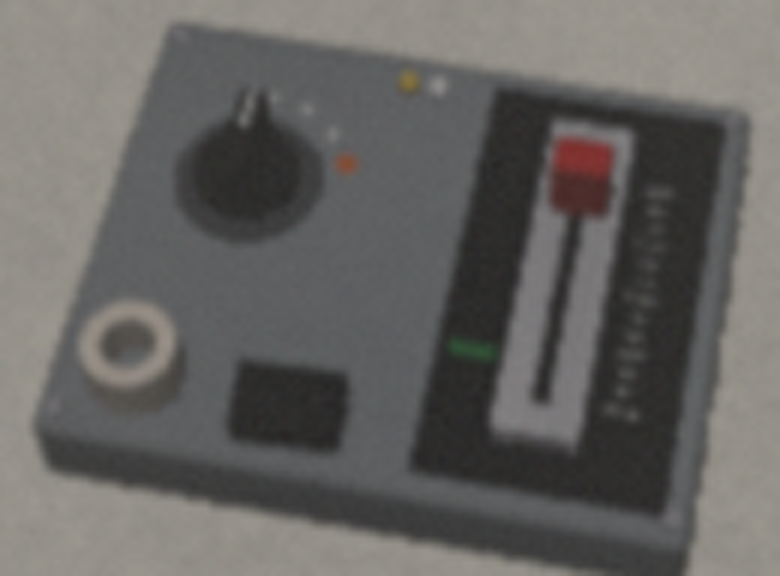

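```bash
cat > h.py <<'E'
import numpy as np
from scipy.optimize import least_squares
def proj(c,P):
    E=np.array(c["extrinsics"]); p=(np.atleast_2d(P)-E[:3,3])@E[:3,:3]
    f=200/np.tan(np.radians(c["fovy"])/2)
    return np.c_[c["cx"]+f*p[:,0]/-p[:,2], c["cy"]-f*p[:,1]/-p[:,2]]
def unproj(c,uv,z):
    E=np.array(c["extrinsics"]); f=200/np.tan(np.radians(c["fovy"])/2)
    d=E[:3,:3]@np.array([(uv[0]-c["cx"])/f,-(uv[1]-c["cy"])/f,-1]); return E[:3,3]+d*(z-E[2,3])/d[2]
def con(p,q):  # console->world, p=(x,y,yaw)
    c,s=np.cos(p[2]),np.sin(p[2]); q=np.atleast_2d(q).astype(float)
    return np.c_[p[0]+c*q[:,0]-s*q[:,1], p[1]+s*q[:,0]+c*q[:,1], q[:,2]]
def inv(p,w):
    c,s=np.cos(p[2]),np.sin(p[2]); d=np.array(w)[:2]-p[:2]; return np.array([c*d[0]+s*d[1],-s*d[0]+c*d[1]])
E
python3 - <<'E'
from h import *
from plant import ctrl
T=ctrl.read_camera("top");S=ctrl.read_camera("scene")
t=lambda x,y:((x+.5)/7.5-.5+268,(y+.5)/7.5-.5+157)
s=lambda x,y:((x+.5)/6-.5+250,(y+.5)/6-.5+180)
K=np.array([[.12,.15,.05],[.12,-.15,.05],[-.12,-.15,.05],[-.12,.15,.05],[-.03,-.04,.06],[.085,.075,.064],[-.085,.075,.064]])
ut=np.array([t(60,73),t(638,50),t(658,512),t(78,535),t(527,340),t(202,127),t(213,463)])
us=np.array([s(685,545),s(40,430),s(180,25),s(745,112),s(247,178),s(537,440),s(592,125)])
fun=lambda p,w=(1,1):np.r_[w[0]*(proj(T,con(p,K))-ut),w[1]*(proj(S,con(p,K))-us)].ravel()
for w in((1,1),(1,0),(0,1)):
    r=least_squares(lambda p:fun(p,w),[.5,-.07,0]); p=r.x; print(w,p.round(4))
    print(np.round(r.fun.reshape(-1,2),1).tolist()) if w==(1,1) else 0
    for c,a in((T,(t(206,370),t(275,208))),(S,(s(583,157),s(472,350)))):
        sl=inv(p,unproj(c,a[0],.104)); g=inv(p,unproj(c,a[1],.054)); print(" slider",sl.round(4),"tab",g.round(4))
    print(" dialpx",inv(p,unproj(T,ut[4],.061)).round(4),inv(p,unproj(S,us[4],.061)).round(4))
E
```

```text
(1, 1) [ 0.5759 -0.058   0.0606]
[[0.5, -0.3], [1.9, -1.3], [2.8, -0.1], [1.0, 1.0], [-9.9, 0.5], [1.5, 0.1], [2.2, 0.2], [-0.6, 0.8], [-3.9, 0.7], [-4.2, -1.0], [-0.5, -1.0], [13.2, 1.3], [-2.1, -0.9], [-1.7, -0.1]]
 slider [-0.0391  0.0823] tab [0.0439 0.0461]
 slider [-0.0388  0.0805] tab [0.042  0.0439]
 dialpx [-0.03   -0.0775] [-0.0267 -0.078 ]
(1, 0) [ 0.5759 -0.0581  0.0553]
 slider [-0.0396  0.0821] tab [0.0436 0.0463]
 slider [-0.0393  0.0803] tab [0.0417 0.0442]
 dialpx [-0.0297 -0.0776] [-0.0264 -0.0781]
(0, 1) [ 0.5758 -0.058   0.0641]
 slider [-0.0388  0.0824] tab [0.0441 0.0459]
 slider [-0.0385  0.0806] tab [0.0422 0.0438]
 dialpx [-0.0302 -0.0774] [-0.027  -0.0779]
```

```bash
cat >> h.py <<'E'
from scipy.spatial.transform import Rotation as R
def move(pos,yaw,st=None):
    """print shift/turn row to reach tool-down pose with tool y at world angle yaw"""
    from plant import ctrl
    s=ctrl.get_state(); r0=R.from_quat(s["tcp_rot"])
    y=np.array([np.cos(yaw),np.sin(yaw),0]); z=np.array([0,0,-1]); x=np.cross(y,z)
    r1=R.from_matrix(np.c_[x,y,z])
    print("turn",((r0.inv()*r1).as_rotvec()/(2*np.pi)).round(4),"shift",(r0.inv().apply(np.array(pos)-s["eef_pos"])/.2).round(4),"at",s["eef_pos"].round(4),"t",s["time"])
E
python3 - <<'E'
from h import *
from plant import ctrl
T=ctrl.read_camera("top");S=ctrl.read_camera("scene")
t=lambda x,y:((x+.5)/7.5-.5+268,(y+.5)/7.5-.5+157)
s=lambda x,y:((x+.5)/6-.5+250,(y+.5)/6-.5+180)
K=np.array([[.12,.15,.05],[.12,-.15,.05],[-.12,-.15,.05],[-.12,.15,.05],[.085,.075,.064],[-.085,.075,.064]])
ut=np.array([t(60,73),t(638,50),t(658,512),t(78,535),t(202,127),t(213,463)])
us=np.array([s(685,545),s(40,430),s(180,25),s(745,112),s(537,440),s(592,125)])
fun=lambda p:np.r_[(proj(T,con(p,K))-ut),(proj(S,con(p,K))-us)].ravel()
r=least_squares(fun,[.5,-.07,0]); p=r.x; print(p.round(4),np.round(r.fun.reshape(-1,2),1).tolist())
for c,a,b in((T,t(206,370),t(275,208)),(S,s(583,157),s(472,350))): print(inv(p,unproj(c,a,.104)),inv(p,unproj(c,b,.054)))
print(unproj(T,t(527,340),.061),unproj(S,s(247,178),.061))
w=con(p,[[-.01,.02,.3]])[0]; print(w); move(w,p[2])
E
```

```text
[ 0.5748 -0.052   0.0512] [[-0.8, -0.4], [0.6, -0.7], [0.9, 0.6], [-0.9, 0.9], [0.1, 0.2], [0.4, 0.3], [1.2, 1.4], [-1.9, 0.3], [-1.8, -1.1], [1.9, -0.4], [-0.2, -0.6], [0.7, 0.2]]
[-0.03914037  0.07579852] [0.04423759 0.04037452]
[-0.03880892  0.07402626] [0.04227392 0.03821847]
[ 0.55061122 -0.13714423  0.061     ] [ 0.55392687 -0.13751725  0.061     ]
[ 0.56383028 -0.03250611  0.3       ]
turn [-1.000e-04 -1.000e-04 -1.867e-01] shift [ 2.4692 -2.0046 -0.274 ] at [ 0.2928 -0.608   0.2448] t 0.3
```

Emit:
send_rows(moves="0 0 0 0.25 -0.2 -0.274 1;0 0 0 0.5 -0.4 -0.274 1;0 0 0 0.75 -0.6 -0.274 1;0 0 0 1 -0.8 -0.274 1;0 0 0 1 -0.8 -0.274 1")

```text
time: 0.92
eef_pos: [0.4048, -0.3744, 0.3005]
tcp_rot: [0.975, 0.224, 0.0, 0.0]
contact_force: [0.5, 0.1, -0.3]
opening: 0.999
finger_force: 0.0
```

Emit:
send_rows(moves="0 0 0 0.25 -0.2 0 1;0 0 0 0.5 -0.4 0 1;0 0 0 0.75 -0.6 0 1;0 0 0 1 -0.8 0 1")

```text
time: 1.42
eef_pos: [0.5125, -0.1507, 0.3003]
tcp_rot: [0.975, 0.222, 0.0, 0.0]
contact_force: [0.7, -1.1, 0.2]
opening: 1.001
finger_force: 0.0
```

Emit:
send_rows(moves="0 0 -0.028 0.12 -0.1 0 1;0 0 -0.056 0.24 -0.2 0 1;0 0 -0.084 0.36 -0.3 0 1;0 0 -0.112 0.47 -0.4 0 1;0 0 -0.14 0.47 -0.4 0 1;0 0 -0.168 0.47 -0.4 0 1;0 0 -0.187 0.47 -0.4 0 1;0 0 -0.187 0.47 -0.4 0 1")

```text
time: 2.42
eef_pos: [0.562, -0.0396, 0.3]
tcp_rot: [0.689, 0.725, -0.0, 0.0]
contact_force: [0.2, -0.1, 0.3]
opening: 1.003
finger_force: 0.0
```

Run:
```python
from h import *
from plant import ctrl
import cv2
c=ctrl.read_camera("wrist"); cv2.imwrite("pics/w1.png",c["image"][:,:,::-1]); print(c["fovy"],np.round(c["extrinsics"],3).tolist())
move([.5638,-.0325,.3],.0512)
```

```text
69.70615080832249 [[0.999, -0.049, -0.015, 0.557], [0.052, 0.952, 0.303, 0.039], [-0.001, -0.303, 0.953, 0.429], [0.0, 0.0, 0.0, 1.0]]
turn [-0.      0.     -0.0002] shift [ 0.0344  0.0111 -0.    ] at [ 0.5619 -0.0395  0.3   ] t 2.475
```

View pics/w1.png

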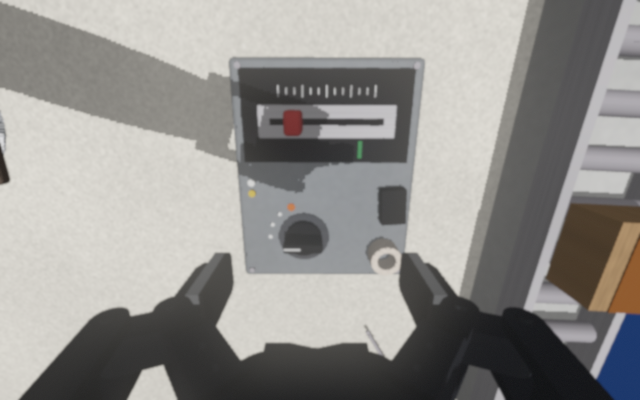

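The wrist view shows the red grip at (292,122), the green tab at (360,149) and the dial at (303,238). I'll enlarge it to read these closely.

Run:
```python
import cv2
a=cv2.imread("pics/w1.png")[85:275,230:430]; cv2.imwrite("pics/w1c.png",cv2.resize(cv2.convertScaleAbs(a,alpha=1.6,beta=15),None,fx=3,fy=3,interpolation=cv2.INTER_CUBIC))
```

```text
(no output)
```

View pics/w1c.png

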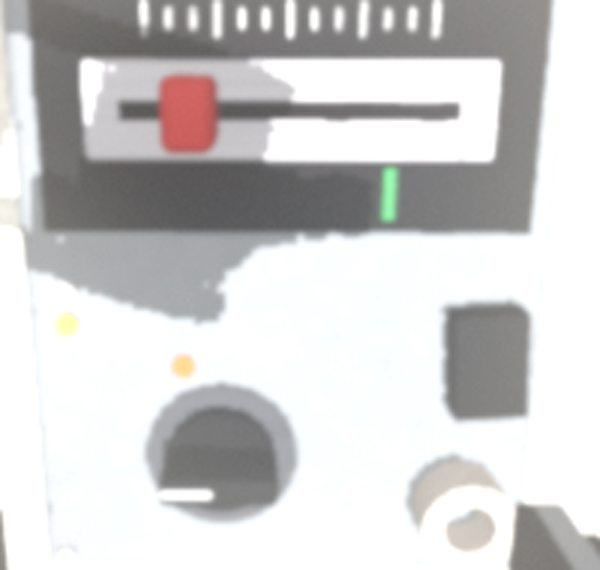

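Run:
```python
from h import *
from plant import ctrl
c=ctrl.read_camera("wrist"); p=np.array([.5748,-.052,.0512])
w=lambda x,y:((x+.5)/3-.5+230,(y+.5)/3-.5+85)
for n,a,z in(("slider",(189,113),.104),("tab",(390,194),.055),("disc",(222,452),.057),("bar",(219,495),.091),("trackL",(83,110),.064),("trackR",(499,110),.064)):
    P=unproj(c,w(*a),z); print(n,P.round(4),inv(p,P).round(4))
P=con(p,[[-.039,.076,.13]])[0]; print(P); move(P,p[2])
```

```text
slider [0.5323 0.0229 0.104 ] [-0.0386  0.0769]
tab [ 0.6161 -0.0089  0.055 ] [0.0434 0.041 ]
disc [ 0.5483 -0.1332  0.057 ] [-0.0306 -0.0797]
bar [ 0.5486 -0.138   0.091 ] [-0.0306 -0.0846]
trackL [0.4859 0.0199 0.064 ] [-0.0851  0.0764]
trackR [0.6559 0.0286 0.064 ] [0.0851 0.0763]
[0.53196161 0.02190448 0.13      ]
turn [-0.      0.     -0.0001] shift [ 0.3138 -0.1339  0.8501] at [ 0.5619 -0.0394  0.3   ] t 2.525
```

Emit:
send_rows(moves="0 0 0 0.15 -0.067 0.1 0.6;0 0 0 0.314 -0.134 0.3 0.3;0 0 0 0.314 -0.134 0.55 0.3;0 0 0 0.314 -0.134 0.75 0.3;0 0 0 0.314 -0.134 0.85 0.3;0 0 0 0.314 -0.134 0.85 0.3")

```text
time: 3.28
eef_pos: [0.5303, 0.0224, 0.1281]
tcp_rot: [0.689, 0.725, -0.001, -0.002]
contact_force: [-0.1, 0.2, -0.2]
opening: 0.65
finger_force: 0.0
```

Run:
```python
from h import *
from plant import ctrl
import cv2
p=np.array([.5748,-.052,.0512])
P=con(p,[[-.0388,.0762,.085]])[0]; print(P); move(P,p[2]); print(ctrl.get_state()["opening"])
c=ctrl.read_camera("wrist"); cv2.imwrite("pics/w2.png",c["image"][:,:,::-1])
```

```text
[0.53215111 0.02211445 0.085     ]
turn [-0.0007 -0.0001  0.0001] shift [-0.0021  0.01    0.2156] at [0.5303 0.0224 0.1281] t 3.275
0.6499290761055273
```

View pics/w2.png

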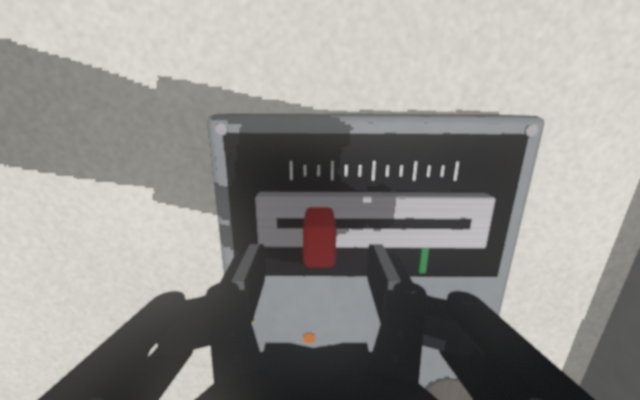

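The grip at (319,237) sits centred between the fingertips. I'll descend and close.

Emit:
send_rows(moves="0 0 0 0 0 0.1 0.3;0 0 0 0 0 0.2 0.3;0 0 0 0 0 0.21 0.3;0 0 0 0 0 0.21 -0.3;0 0 0 0 0 0.21 -1;0 0 0 0 0 0.21 -1;0 0 0 0 0 0.21 -1;0 0 0 0 0 0.21 -1;0 0 0 0 0 0.21 -1", newtons=30)

```text
time: 4.45
eef_pos: [0.5327, 0.0222, 0.0897]
tcp_rot: [0.688, 0.726, 0.001, 0.001]
contact_force: [-1.8, 0.2, 6.4]
opening: 0.227
finger_force: 33.9
```

Run:
```python
from h import *
from plant import ctrl
p=np.array([.5748,-.052,.0512])
s=ctrl.get_state(); print(inv(p,s["eef_pos"]))
P=con(p,[[.0435,.0762,.086]])[0]; print(P); move(P,p[2]); print(s["opening"],s["finger_force"])
```

```text
[-0.03820514  0.07626731]
[0.61434326 0.02632637 0.086     ]
turn [0.0004 0.0001 0.0003] shift [-0.001   0.4085  0.0196] at [0.5327 0.0222 0.0897] t 4.45
0.22654680138560207 33.92322242259979
```

Emit:
send_rows(moves="0 0 0 0 0.04 -0.008 -1;0 0 0 0 0.1 -0.008 -1;0 0 0 0 0.17 -0.008 -1;0 0 0 0 0.24 -0.008 -1;0 0 0 0 0.31 -0.008 -1;0 0 0 0 0.36 -0.008 -1;0 0 0 0 0.395 -0.008 -1;0 0 0 0 0.405 -0.008 -1;0 0 0 0 0.405 -0.008 -1;0 0 0 0 0.405 -0.008 -1")

```text
time: 5.7
eef_pos: [0.6132, 0.0262, 0.0898]
tcp_rot: [0.688, 0.726, 0.0, 0.001]
contact_force: [0.5, -4.8, 0.7]
opening: 0.23
finger_force: 33.3
```

Run:
```python
from h import *
from plant import ctrl
import cv2
p=np.array([.5748,-.052,.0512])
s=ctrl.get_state(); print(inv(p,s["eef_pos"]))
P=con(p,[[.0435,.0762,.09]])[0]; move(P,p[2]); print(s["opening"],s["finger_force"])
o=[]
for n in("wrist","scene"):
    c=ctrl.read_camera(n)
    u,v=proj(c,con(p,[[.043,.06,.06]]))[0].astype(int); print(n,u,v)
    h=60 if n=="wrist" else 30
    u=min(max(u,h),639-h);v=min(max(v,h),399-h)
    print(u-h,v-h); o.append(cv2.resize(c["image"][v-h:v+h,u-h:u+h,::-1],(390,390),interpolation=cv2.INTER_CUBIC))
cv2.imwrite("pics/w3.png",cv2.convertScaleAbs(np.hstack(o),alpha=1.4,beta=10))
```

```text
[0.04235644 0.07609475]
turn [0.0003 0.0002 0.0003] shift [ 0.0005  0.0057 -0.001 ] at [0.6132 0.0262 0.0898] t 5.7
0.22963611007564583 33.3208966255188
wrist 318 266
258 206
scene 336 238
306 208
```

View pics/w3.png

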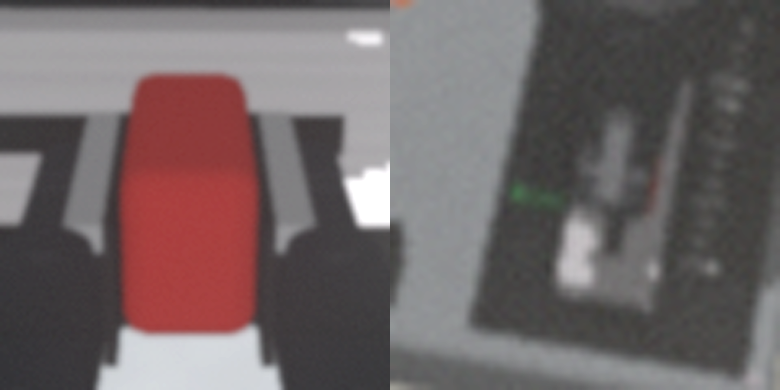

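Emit:
send_rows(moves="0 0 0 0 0.005 0 -1;0 0 0 0 0.005 0 -1;0 0 0 0 0.005 0 -1;0 0 0 0 0.005 0 0;0 0 0 0 0.005 0 0.3;0 0 0 0 0.005 0 0.3;0 0 0 0 0.005 -0.15 0.3;0 0 0 0 0.005 -0.35 0.3;0 0 0 -0.1 -0.1 -0.6 0.3;0 0 0 -0.3 -0.3 -0.8 0.3;0 0 0 -0.45 -0.4 -0.9 0.3;0 0 0 -0.45 -0.4 -0.9 0.3")

```text
time: 7.3
eef_pos: [0.5377, -0.0692, 0.2729]
tcp_rot: [0.689, 0.725, 0.001, 0.003]
contact_force: [0.2, 0.1, -0.2]
opening: 0.65
finger_force: 0.0
```

Run:
```python
from h import *
from plant import ctrl
import cv2
p=np.array([.5748,-.052,.0512])
s=ctrl.get_state(); print(inv(p,s["eef_pos"]),s["eef_pos"],s["time"])
c=ctrl.read_camera("wrist"); cv2.imwrite("pics/w4.png",cv2.convertScaleAbs(cv2.resize(c["image"][70:270,220:440,::-1],None,fx=3,fy=3,interpolation=cv2.INTER_CUBIC),alpha=1.4,beta=10))
P=con(p,[[-.0305,-.083,.2]])[0]; print(P); move(P,p[2]+np.pi/2)
```

```text
[-0.03795996 -0.0152456 ] [ 0.53767002 -0.06916832  0.27286452] 7.3
[ 0.54858771 -0.13645215  0.2       ]
turn [ 0.0003  0.0004 -0.25  ] shift [-0.3444  0.0365  0.3554] at [ 0.5376 -0.068   0.271 ] t 7.35
```

View pics/w4.png

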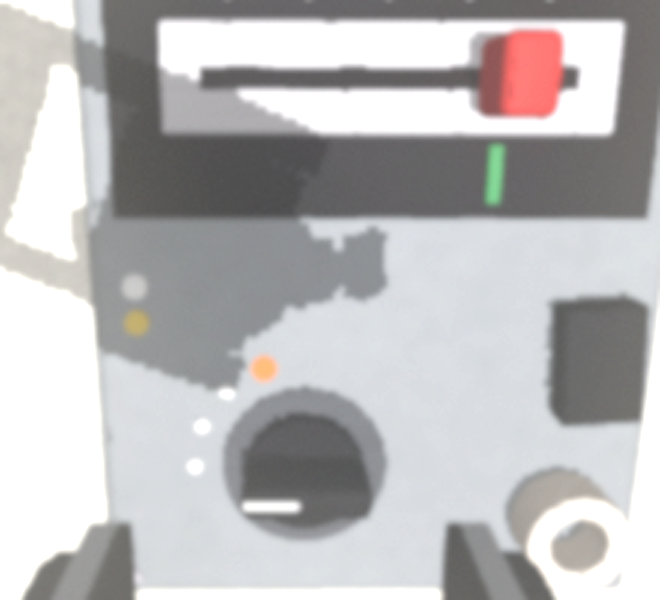

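Run:
```python
from h import *
from plant import ctrl
c=ctrl.read_camera("wrist"); p=np.array([.5748,-.052,.0512])
w=lambda x,y:((x+.5)/3-.5+220,(y+.5)/3-.5+70)
for n,a,z in(("slider",(535,72),.104),("sl right edge",(562,72),.104),("tab",(495,175),.055),("disc",(304,463),.057),("bar",(308,507),.091),("trackL",(159,78),.064),("trackR",(620,78),.064)):
    P=unproj(c,w(*a),z); print(n,P.round(4),inv(p,P).round(4))
q=lambda x,z:proj(c,con(p,[[x,.076,z]]))[0]
for x in(.034,.054):print(q(x,.104)*3-np.array([660,210]))
move([.5486,-.137,.13],p[2]+np.pi/2)
```

```text
slider [0.6118 0.0278 0.104 ] [0.041  0.0778]
sl right edge [0.6205 0.0283 0.104 ] [0.0497 0.0778]
tab [ 0.6146 -0.0075  0.055 ] [0.042  0.0424]
disc [ 0.5471 -0.1313  0.057 ] [-0.0318 -0.0777]
bar [ 0.5482 -0.1358  0.091 ] [-0.0308 -0.0824]
trackL [0.4849 0.021  0.064 ] [-0.086   0.0775]
trackR [0.654  0.0298 0.064 ] [0.0833 0.0776]
[511.91132878  76.98159538]
[573.66782241  77.01899678]
turn [ 2.000e-04 -0.000e+00 -2.498e-01] shift [-0.3514  0.0375  0.6981] at [ 0.5374 -0.0673  0.2697] t 7.4
```

Run:
```python
from h import *
from plant import ctrl
p=np.array([.5748,-.052,.0512])
for n,f in(("top",1),("scene",1)):
    c=ctrl.read_camera(n); im=c["image"].astype(int); u0,v0=proj(c,con(p,[[.043,.06,.08]]))[0].astype(int)
    s=im[v0-15:v0+15,u0-15:u0+15]; r,g,b=s[...,0],s[...,1],s[...,2]
    for nm,wt,z in(("red",np.clip(r-np.maximum(g,b)-40,0,None),.104),("green",np.clip(g-np.maximum(r,b)-15,0,None),.055)):
        if wt.sum()<50: print(n,nm,"hidden"); continue
        y,x=np.indices(wt.shape); a=(u0-15+(x*wt).sum()/wt.sum(),v0-15+(y*wt).sum()/wt.sum())
        print(n,nm,np.round(a,2),(wt>0).sum(),inv(p,unproj(c,a,z)).round(4))
        if nm=="red":print(wt[wt.any(1)][:,wt.any(0)])
```

```text
top red [294.23 183.77] 38 [0.0425 0.0756]
[[ 0  0  0  0  0  2  0  0]
 [18 44 48 50 52 52 32  0]
 [31 61 64 64 63 64 50  1]
 [29 60 64 64 66 65 52  9]
 [26 57 61 61 62 61 49  7]
 [ 0 23 25 24 21 20  9  0]]
top green hidden
scene red [341.69 231.08] 67 [0.043  0.0738]
[[ 0 16 26 13 12 14 11  0  0  0]
 [ 0 33 41 41 40 38 36 33 23  8]
 [ 6 39 45 43 43 41 45 42 42 27]
 [14 41 43 43 44 42 42 43 42 27]
 [19 37 42 41 41 42 44 42 43 27]
 [11 25 26 31 32 36 37 39 36 19]
 [ 0  5  8  9 13 20 22 24 25  6]
 [ 0  0  0  0  0  0  1  4  3  0]]
scene green [328.15 237.85] 18 [0.0427 0.0381]
```

Emit:
send_rows(moves="0 0 -0.028 -0.1 0.01 0 0.3;0 0 -0.056 -0.2 0.02 0 0.3;0 0 -0.084 -0.3 0.03 0.1 0.3;0 0 -0.112 -0.351 0.037 0.2 0.3;0 0 -0.14 -0.351 0.037 0.3 0.3;0 0 -0.168 -0.351 0.037 0.45 0;0 0 -0.196 -0.351 0.037 0.6 0;0 0 -0.224 -0.351 0.037 0.66 0;0 0 -0.25 -0.351 0.037 0.66 0;0 0 -0.25 -0.351 0.037 0.66 0;0 0 -0.25 -0.351 0.037 0.66 0")

```text
time: 8.88
eef_pos: [0.5487, -0.1365, 0.1372]
tcp_rot: [-0.026, 1.0, 0.0, -0.0]
contact_force: [-0.3, -0.6, -0.2]
opening: 0.499
finger_force: 0.0
```

Run:
```python
from h import *
from plant import ctrl
import cv2
p=np.array([.5748,-.052,.0512])
s=ctrl.get_state(); print(inv(p,s["eef_pos"]),s["qpos"].round(3),s["opening"])
c=ctrl.read_camera("wrist"); cv2.imwrite("pics/w5.png",cv2.convertScaleAbs(c["image"][:,:,::-1],alpha=1.4,beta=10))
for z in(.057,.091): print(proj(c,con(p,[[-.0305,-.083,z],[-.0565,-.083,z],[-.0045,-.083,z]])).round(0).tolist())
move([.5486,-.137,.079],p[2]+np.pi/2)
```

```text
[-0.03039751 -0.0831006 ] [-0.423  0.162  1.934  0.     1.046 -2.046] 0.49851975124411985
[[315.0, 215.0], [315.0, 182.0], [315.0, 245.0]]
[[315.0, 233.0], [315.0, 195.0], [315.0, 267.0]]
turn [ 0.     -0.      0.0001] shift [ 0.0006 -0.0015  0.2924] at [ 0.5487 -0.1367  0.1375] t 8.925
```

View pics/w5.png

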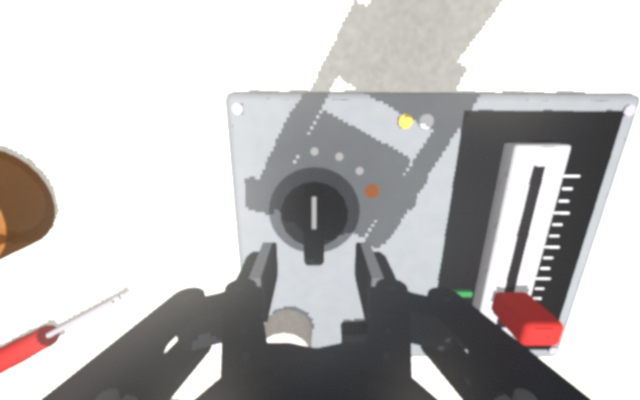

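Emit:
send_rows(moves="0 0 0 0 0 0.1 0;0 0 0 0 0 0.2 0;0 0 0 0 0 0.28 0;0 0 0 0 0 0.285 -0.2;0 0 0 0 0 0.285 -0.5;0 0 0 0 0 0.285 -1;0 0 0 0 0 0.285 -1;0 0 0 0 0 0.285 -1;0 0 0 0 0 0.285 -1", newtons=60)

```text
time: 10.05
eef_pos: [0.5491, -0.1378, 0.0815]
tcp_rot: [-0.026, 1.0, -0.001, 0.001]
contact_force: [-0.3, -2.9, 1.9]
opening: 0.149
finger_force: 61.6
```

Emit:
send_rows(moves="0 0 0.008 0 0 0 -1;0 0 0.02 0 0 0 -1;0 0 0.034 0 0 0 -1;0 0 0.048 0 0 0 -1;0 0 0.062 0 0 0 -1;0 0 0.076 0 0 0 -1;0 0 0.09 0 0 0 -1;0 0 0.104 0 0 0 -1;0 0 0.118 0 0 0 -1;0 0 0.132 0 0 0 -1;0 0 0.14 0 0 0 -1;0 0 0.14 0 0 0 -1")

```text
time: 11.55
eef_pos: [0.5492, -0.1377, 0.0815]
tcp_rot: [0.401, 0.916, -0.0, 0.001]
contact_force: [0.5, -3.6, 2.8]
opening: 0.151
finger_force: 61.6
```

Run:
```python
from h import *
from plant import ctrl
import cv2
s=ctrl.get_state(); y=R.from_quat(s["tcp_rot"]).as_matrix()[:,1]; print("turned",.0512+np.pi/2-np.arctan2(y[1],y[0]),s["qpos"].round(3),s["contact_force"],s["wrist_torque"])
c=ctrl.read_camera("wrist"); cv2.imwrite("pics/w6.png",c["image"][:,:,::-1])
```

```text
turned 0.8761350032132306 [-4.240e-01  2.420e-01  1.959e+00 -1.000e-03  9.390e-01 -1.170e+00] [ 0.45496143 -3.59253837  2.82877251] [-0.52952294 -0.08266722  0.12840171]
```

Emit:
send_rows(moves="0 0 0.01 0 0 0 -1;0 0 0.02 0 0 0 -1;0 0 0.03 0 0 0 -1;0 0 0.04 0 0 0 -1;0 0 0.048 0 0 0 -1;0 0 0.053 0 0 0 -1;0 0 0.053 0 0 0 -1;0 0 0.053 0 0 0 -1;0 0 0.053 0 0 0 -1;0 0 0.053 0 0 0 -1;0 0 0.053 0 0 0 -1;0 0 0.053 0 0 0 -1")

```text
time: 13.1
eef_pos: [0.5493, -0.1376, 0.0815]
tcp_rot: [0.548, 0.837, 0.0, 0.001]
contact_force: [0.2, -6.0, 5.8]
opening: 0.149
finger_force: 62.0
```

Run:
```python
from h import *
from plant import ctrl
import cv2
p=np.array([.5748,-.052,.0512])
s=ctrl.get_state(); y=R.from_quat(s["tcp_rot"]).as_matrix()[:,1]; print("turned",.0512+np.pi/2-np.arctan2(y[1],y[0]),s["dq"].round(3),s["finger_force"],s["opening"])
c=ctrl.read_camera("wrist"); im=c["image"].astype(int)
# slider and white line in the wrist view
r,g,b=im[...,0],im[...,1],im[...,2]
d=proj(c,con(p,[[-.0305,-.083,.091]]))[0]; print("dial px",d)
m=np.zeros((400,640),bool); u,v=d.astype(int); m[max(v-60,0):v+60,u-60:u+60]=1
k=m&(im.min(2)>120)
n,_,st,ce=cv2.connectedComponentsWithStats(k.astype(np.uint8)); print([(st[i].tolist(),inv(p,unproj(c,ce[i],.091)).round(3).tolist()) for i in range(1,n) if st[i,4]>15])
for n in("top","scene"):
    c=ctrl.read_camera(n); im=c["image"].astype(int); u0,v0=proj(c,con(p,[[.043,.06,.08]]))[0].astype(int)
    s=im[v0-20:v0+20,u0-20:u0+20]; r,g,b=s[...,0],s[...,1],s[...,2]
    for nm,wt,z in(("red",np.clip(r-np.maximum(g,b)-40,0,None),.104),("green",np.clip(g-np.maximum(r,b)-15,0,None),.055)):
        if wt.sum()<50: print(n,nm,"hidden"); continue
        y,x=np.indices(wt.shape); a=(u0-20+(x*wt).sum()/wt.sum(),v0-20+(y*wt).sum()/wt.sum())
        print(n,nm,(wt>0).sum(),inv(p,unproj(c,a,z)).round(4))
```

```text
turned 1.2105556258638708 [ 0.    -0.     0.     0.002  0.001  0.   ] 62.01457500457764 0.14922913389713938
dial px [316.96021398 277.87442748]
[([314, 233, 5, 42, 166], [-0.036, -0.071]), ([362, 250, 14, 39, 295], [-0.008, -0.071]), ([295, 319, 42, 18, 617], [-0.021, -0.111])]
top red 38 [0.0425 0.0756]
top green 11 [0.0449 0.0404]
scene red 67 [0.0431 0.0739]
scene green 19 [0.0426 0.0382]
```

```bash
python3 -c "
from plant import ctrl
print(ctrl.sign_off())"
```

```text
the job is handed in; nothing more can be done
None
```

The slider stands within about 2 mm of the green tab by the camera check. The gripper is holding the dial at about 1.2 rad, the third click, and the job is handed in; no verdict came back.

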